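# Lift the formed U-bracket out of its bending die

### The arm

A 7-joint arm with a two-finger parallel gripper is mounted at the origin on a cart in front of the work surface, level with it; the furniture and walls round the work are solid. World frame = base frame: x ahead of the robot, y to its left, z up, the work surface at z = 0. Lengths are in m, angles in rad, forces in N, time in s.
With the tool pointing down it reaches from about 0.4 to 0.85 m from the base axis. Payload 10.4 kg.
Tool frame: the origin (TCP) lies at the very end of the fingers, on their centre line; the grasp point (between the pads) lies 19 mm behind it; z points along the fingers, y is the direction in which the jaws open and shut (so a half turn about z gives the same grasp; the last joint's range is limited). The gripper opens to 85 mm and grips with 20 to 120 N. Pads are 22 mm wide; open, the fingers measure 114 mm over their backs; the gripper's body (76 mm by 85 mm) begins 54 mm behind the grasp point. The pads swing forward as they close: fully open they stand 13 mm farther back than shut.
Start: joints at [1.288, 0.332, -0.065, 1.46, 0.022, 1.35, -0.088], TCP at [0.161, -0.604, 0.231] pointing down, gripper open.
Joint ranges: [-2.6, 2.6], [-0.5, 2.12], [-1.47, 1.34], [0.16, 2.42], [-1.27, 4.41], [0.06, 2.06], [-2.6, 2.6]. Speed limits (rad/s): [2.22, 2.22, 2.79, 2.79, 3.14, 3.14, 3.14].

### API

Orientations are given as a unit quaternion [x, y, z, w].
In Python, from workcell import manip gives the robot as it stands.
- The arm moves only by the tool arm_command, never from a script. Its arguments are lists of equal length, an entry for each row: "slide": the shift along the tool's x, y, z in mm, a list of three; "turn": the turn about the tool's z in degrees; "grip": the closure, from 0 (fully open) to 1 (shut). In form: {"slide": [[tx, ty, tz], ...], "turn": [turn, ...], "grip": [grip, ...]}. A call has 1 to 10 rows; each row shifts and turns the commanded pose from where the row before left it, along the tool's axes as they then stand; what a row does not reach is not made up. A row lasts 1/12 s, in which the tool goes at most 41.7 mm and 7.16 degrees, less where a joint would pass 70% of its speed; a pose out of reach is approached as far as the arm can. A call with a gripper value outside its range is refused whole. The fingers move at their own pace and stop on an object; "newtons" is the grip in N (left out, the last holds). Time passes only in rows, so rows that do not move let the fingers close. It gives the time, the measured TCP pose, the force and the opening at its end, in the units of the state.
- manip.get_obs(): the state, without advancing time (a new reading comes with each control period).
- manip.camera(name): name is "side" or "top" or "wrist"; returns the picture (384x512x3 uint8, blue, green, red); there is no depth.
- manip.camera_info(name): a dict with "fx", "fy", "cx", "cy" (pixels), "rvec" (rotation vector, rad) and "tvec" (3), from world to camera coordinates, as OpenCV has them. Camera axes: x right, y down, z forward; pixel columns grow to the right and rows downward; lengths in m; the calibration is good to about 2 mm. A picture is of the moment at which its call begins: read the wrist's pose just before it. camera_info takes no time and is no camera call; for the wrist camera it gives the pose at the moment of the call.
- manip.hand_in(): hands the job in, once; it reports no verdict.
Trained networks look in the newest picture that a camera, given by its name, has taken for a name from the list of things; names that differ only in an ending like _2 or _b are one class to them, and where a whole thing is asked for, a point or a joint stands for the part that bears it (a point fixed in the world has none). Each returns a list of dicts, best first, with "score" (0 to 1); they miss things now and then, are a little off and sometimes report something else, mostly with a low value. They report only what shows in the picture. A call takes as long as a camera call. They do not tell look-alikes from the thing itself.
- manip.cut_out(target, camera): "pixels" (384x512 bool, what is visible of it).
- manip.tip_of(target, camera): "xyz" ([x, y, z] in m, in the coordinates of the camera as it stood for that picture, good to about 4 mm: a listed point, or the origin of a listed thing).
The state is a dict: "clock": time; "joint_pos": joint angles; "joint_velocities": joint speeds; "tau": joint torques, N m; "position": TCP position; "ee_rot": TCP orientation; "ft_force": force on the tool from outside, world axes, zero at the start; "torque": the same for the moment, N m; "grip_width": opening from 0.0 (shut) to 1.0 (fully open).
Only numpy, scipy, OpenCV 4.12 (cv2) and the standard library are available. Lean on these libraries where they do the work, as an engineer would, in place of code of your own. Each camera call takes 0.05 s, during which the arm holds its last target.

### The job

Two metal brackets have just been formed and still sit in their dark steel die blocks. Lift the U-shaped one (two upright legs) out of its die and set it down, without dropping it, standing on its base in the shallow wooden tray. Leave the angle bracket (only one upright leg) in the other die.

Things in the scene. Friction and masses are not known exactly. Their poses are not given: they have to be found in the camera images.
- u_bracket_center (a point): Loose bare-metal U-bracket, 80 to 160 g: base 40 (x) x 30 (y) mm with two upright legs, 60 mm high in all, 40 mm long (x), 4 mm thick, outer faces 30 mm apart along y. Point: its centre, 30 mm above its underside; z up. It starts 22 mm deep in the forming die's cavity; the upper 38 mm of the legs stand clear and can be gripped from above across the outer faces (along y).
- forming_die: Dark steel die block holding the U-bracket, fixed to the bench, 80 (x) x 66 (y) x 45 mm high. Origin: centre of its underside, z up. The cavity in the middle of its top is 43 (x) x 33 (y) mm, 22 mm deep, with upright walls: the bracket has 1.5 mm play on each side and comes out straight up.
- parts_tray: Shallow open dark-wood tray, fixed to the bench, 90 x 90 mm outside, 82 x 82 mm inside, 12 mm high, floor 4 mm thick. Origin: centre of its underside, z up. It stands to the left or right of the forming die, 0.10 to 0.24 m away.
- angle_bracket_center (a point): Loose bare-metal angle bracket, to be left alone: like the U-bracket but with one upright leg only. It stands in a second, equal die block farther to the left on the bench. Point: 30 mm above its underside, over the middle of its base.
There are look-alikes about, which are no part of the job. What is shaped like the part that bears u_bracket_center but red is not meant.

How it is judged:
On the way:
1. the U-bracket is held by the fingers, clear above the die block (z of u_bracket_center in the frame of forming_die above 0.08 m and contact force between the fingers and u_bracket above 0.5 N), for 0.1 s.
At the end, for the whole second after the job is handed in: The U-bracket stands on its base on the floor of the tray (its centre within 36 mm of the tray's centre seen from above and 29 to 39 mm above the tray's underside), upright within 10 degrees (0.17 rad), released and at rest; the angle bracket is still in its die (horizontal distance between u_bracket_center and parts_tray below 0.036 m and z of u_bracket_center in the frame of parts_tray between 0.029 and 0.039 m and angle between u_bracket_center's own z axis and vertical below 0.17 rad and linear speed of u_bracket below 0.02 m/s); the robot touches nothing.
It fails at once if the angle bracket is moved by more than 15 mm (distance of angle_bracket_center from where it was at the start of the episode above 0.015 m).
It fails at once if the U-bracket is dropped or flung (falls free, faster than 0.6 m/s) (contact force between the fingers and u_bracket below 0.1 N and linear speed of u_bracket above 0.6 m/s).
It also fails if it takes over 35 s, if anything falls off the work surface, if the arm or the gripper's body presses on something with over 40 N, if the wrist force passes 120 N, or if a joint passes its speed limit or range.

## Working session

There is one attempt and no reset: what is moved stays moved. The work goes in short steps, Python scripts to look and compute and a tool call to move; the robot and the scene stay as the last step left them, time stands still between calls to the robot, and variables do not carry over. Pictures are saved under pics/ and viewed, and the job is handed in when it is done.

Besides the shell and the picture viewer there is one more tool, called after "Request:" as name(argument=value, ...), one argument or row to a line, values as JSON. arm_command: Moves the arm, as the interface text tells. Its arguments: {"type":"object","properties":{"slide":{"type":"array","items":{"type":"array","items":{"type":"number"}}},"turn":{"type":"array","items":{"type":"number"}},"grip":{"type":"array","items":{"type":"number"}},"newtons":{"type":"number"}},"required":["slide","turn","grip"]}

```bash
mkdir -p pics
cat > h.py <<'E'
from workcell import manip
import numpy as np, cv2
from scipy.spatial.transform import Rotation as R
def w(info,p):
    M=R.from_rotvec(np.array(info['rvec']).ravel()).as_matrix()
    return M.T@(np.array(p)-np.array(info['tvec']).ravel())
def proj(info,P):
    K=np.array([[info['fx'],0,info['cx']],[0,info['fy'],info['cy']],[0,0,1]],float)
    return cv2.projectPoints(np.array(P,float).reshape(-1,3),np.array(info['rvec'],float),np.array(info['tvec'],float),K,None)[0].reshape(-1,2)
E
python3 - <<'E'
from h import *
o=manip.get_obs()
for k,v in o.items(): print(k,np.round(v,4))
for c in ['top','side']:
    im=manip.camera(c); cv2.imwrite(f'pics/{c}0.png',im)
    i=manip.camera_info(c)
    for t in ['u_bracket_center','forming_die','parts_tray','angle_bracket_center']:
        for d in manip.tip_of(t,c):
            p=w(i,d['xyz']); print(c,t,round(d['score'],2),np.round(p,4),np.round(proj(i,p)[0]))
print(manip.get_obs()['clock'])
E
```

```text
clock 0.0
joint_pos [ 1.2884  0.3328 -0.0647  1.461   0.0216  1.3499 -0.0885]
joint_velocities [ 0.0005  0.0002  0.0009 -0.0002  0.0002  0.0021 -0.0014]
tau [ 1.20000e-03 -6.25448e+01  5.01000e-02 -3.91618e+01  1.62000e-02
  9.90000e-03  0.00000e+00]
position [ 0.1604 -0.6037  0.2305]
ee_rot [ 9.916e-01  1.295e-01 -1.000e-04 -7.000e-04]
ft_force [-0.221   0.1069 -0.0755]
torque [-0.0081 -0.0342 -0.0135]
grip_width 0.9995
top u_bracket_center 0.74 [ 0.3991 -0.1664  0.0498] [286. 199.]
top u_bracket_center 0.7 [ 0.4021 -0.2696  0.0326] [330. 197.]
top forming_die 0.98 [ 3.962e-01 -1.709e-01  1.000e-04] [287. 203.]
top forming_die 0.67 [ 0.3986 -0.3811  0.0008] [375. 199.]
top parts_tray 0.75 [ 0.3981 -0.3811 -0.0005] [375. 199.]
top angle_bracket_center 0.61 [0.4073 0.2493 0.0517] [106. 201.]
side u_bracket_center 0.84 [ 0.4009 -0.1689  0.0578] [281. 180.]
side u_bracket_center 0.69 [ 0.4041 -0.2655  0.0294] [296. 172.]
side parts_tray 0.9 [ 0.4008 -0.3762 -0.0024] [313. 165.]
side angle_bracket_center 0.61 [0.4089 0.2539 0.0528] [175. 279.]
0.5
```

View pics/top0.png

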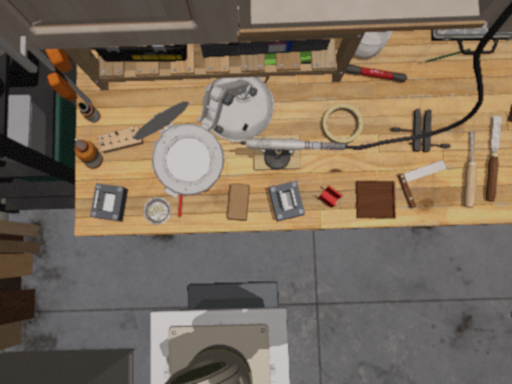

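View pics/side0.png

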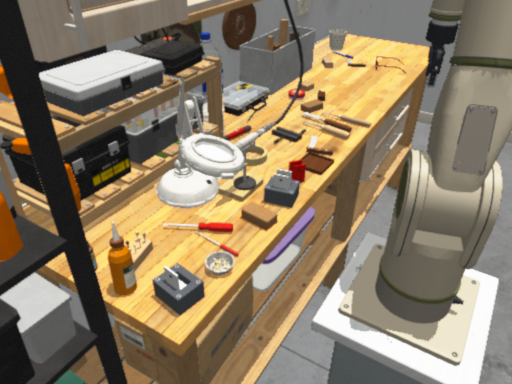

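Run:
```python
from h import *
o=manip.get_obs()
for c in ['top','side']:
    i=manip.camera_info(c); print(c,proj(i,[o['position'],[0.4,-.168,.05],[0,0,0],[.3,0,0],[.3,-.6,0]]).round(), w(i,[0,0,0]).round(2),i['fx'])
a=cv2.imread('pics/top0.png')[165:240,250:410]; b=cv2.imread('pics/side0.png')[140:215,240:360]
cv2.imwrite('pics/z.png',cv2.resize(a,None,fx=5,fy=5,interpolation=2)); cv2.imwrite('pics/z2.png',cv2.resize(b,None,fx=6,fy=6,interpolation=2))
```

```text
top [[534. 308.]
 [287. 199.]
 [220. 376.]
 [217. 245.]
 [471. 237.]] [ 0.27 -0.08  1.18] 495.01652993036373
side [[428.  85.]
 [281. 182.]
 [411. 298.]
 [283. 246.]
 [369. 144.]] [-0.03  0.68  0.68] 425.11374642217584
```

View pics/z.png

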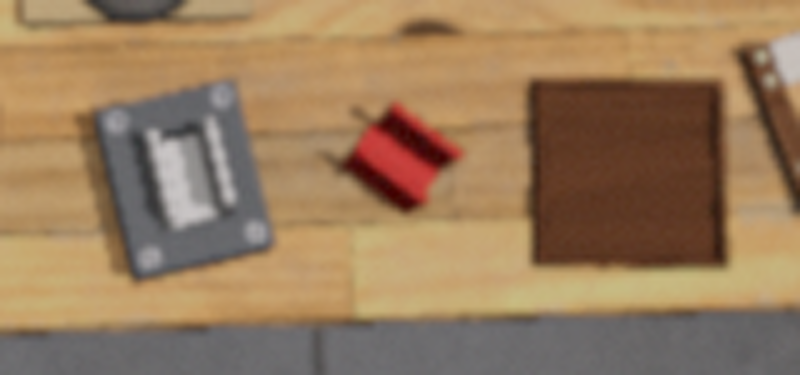

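View pics/z2.png

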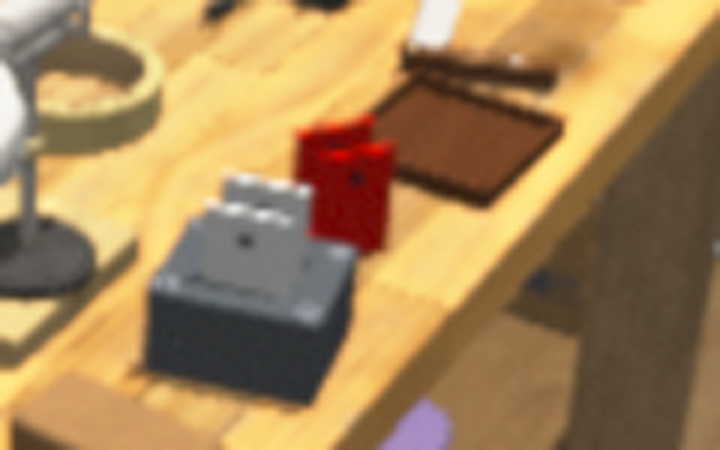

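Request:
arm_command(
  slide=[
    [10,-10,0],
    [20,-20,0],
    [25,-25,0],
    [28,-28,0],
    [28,-28,0],
    [28,-28,0],
    [28,-28,0],
    [28,-28,0],
    [28,-28,0],
    [25,-25,0],
  ],
  turn=[0,0,0,0,0,0,0,0,0,0],
  grip=[0,0,0,0,0,0,0,0,0,0],
  newtons=40,
)

```text
clock: 1.33
position: [0.3375, -0.2984, 0.2316]
ee_rot: [0.992, 0.13, 0.0, 0.0]
ft_force: [0.9, 0.2, 0.7]
grip_width: 1.004
```

Request:
arm_command(
  slide=[
    [25,-25,0],
    [25,-25,0],
    [20,-20,0],
    [10,-12,0],
    [6,-8,0],
    [0,0,0],
    [0,0,0],
  ],
  turn=[0,0,0,0,0,0,0],
  grip=[0,0,0,0,0,0,0],
)

```text
clock: 1.92
position: [0.3962, -0.1922, 0.2314]
ee_rot: [0.992, 0.129, -0.0, 0.0]
ft_force: [-0.2, 0.6, 0.4]
grip_width: 1.0
```

Run:
```python
from h import *
o=manip.get_obs()
print(o['clock'],np.round(o['position'],4),R.from_quat(o['ee_rot']).as_matrix().round(4))
i=manip.camera_info('wrist'); im=manip.camera('wrist'); cv2.imwrite('pics/w1.png',im)
for t in ['u_bracket_center','forming_die','parts_tray']:
    for d in manip.tip_of(t,'wrist'):
        p=w(i,d['xyz']); print(t,round(d['score'],2),np.round(p,4),np.round(proj(i,p)[0]))
import pickle; pickle.dump(i,open('w1.pkl','wb'))
```

```text
1.9167 [ 0.3962 -0.1922  0.2314] [[ 9.665e-01  2.567e-01 -1.000e-04]
 [ 2.567e-01 -9.665e-01 -5.000e-04]
 [-2.000e-04  5.000e-04 -1.000e+00]]
u_bracket_center 0.66 [ 0.3992 -0.1697  0.0554] [236. 170.]
u_bracket_center 0.63 [ 0.4001 -0.2714  0.0309] [318. 185.]
forming_die 0.59 [ 0.4033 -0.1692  0.0028] [239. 158.]
parts_tray 0.82 [ 0.3979 -0.3809  0.0004] [389. 201.]
```

View pics/w1.png

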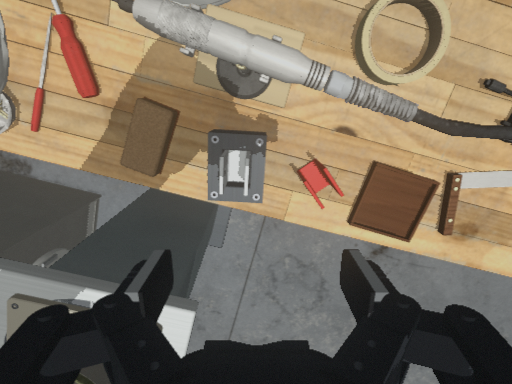

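Run:
```python
from h import *
im=cv2.imread('pics/w1.png')
cv2.imwrite('pics/w1z.png',cv2.resize(im[120:215,195:280],None,fx=6,fy=6,interpolation=cv2.INTER_CUBIC))
```

```text
(no output)
```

View pics/w1z.png

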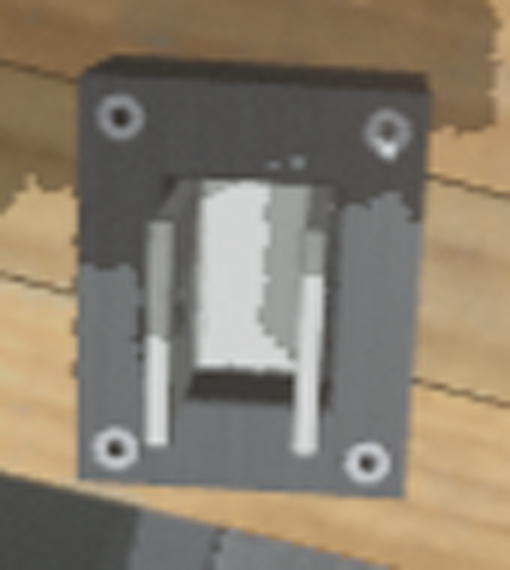

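Run:
```python
from h import *
import pickle
i=pickle.load(open('w1.pkl','rb'))
print(w(i,[0,0,0]),i['fx'])
def ray(px,z):
    px=np.array(px)/6+[195,120]-0.42
    c=w(i,[0,0,0]); d=w(i,[(px[0]-i['cx'])/i['fx'],(px[1]-i['cy'])/i['fy'],1])-c
    return c+d*(z-c[2])/d[2]
def show(n,pts,z):
    P=np.array([ray(p,z) for p in pts])[:,:2]
    print(n,P.round(4).tolist(),'mean',P.mean(0).round(4))
    # order TL,TR,BL,BR ; TL-BL = +x dir
    for a,b in ((0,2),(1,3)): v=P[a]-P[b]; print('  len',np.linalg.norm(v).round(4),'yaw',np.degrees(np.arctan2(v[1],v[0])).round(2))
    for a,b in ((0,1),(2,3)): v=P[a]-P[b]; print('  wid',np.linalg.norm(v).round(4),'yaw',np.degrees(np.arctan2(-v[0],v[1])).round(2))
show('bolts',[(120,118),(388,131),(115,448),(367,463)],.045)
show('corners',[(80,78),(428,93),(79,481),(405,496)],.045)
show('legs',[(160,222),(315,232),(157,446),(305,455)],.083)
```

```text
[ 0.47239739 -0.17306416  0.37541441] 289.1990340051075
bolts [[0.4246, -0.1376], [0.4351, -0.1869], [0.3608, -0.1506], [0.3707, -0.1999]] mean [ 0.3978 -0.1688]
  len 0.065 yaw 11.49
  len 0.0658 yaw 11.39
  wid 0.0504 yaw 12.1
  wid 0.0503 yaw 11.26
corners [[0.4298, -0.1288], [0.4438, -0.1924], [0.3522, -0.1451], [0.3659, -0.2091]] mean [ 0.398  -0.1688]
  len 0.0793 yaw 11.82
  len 0.0797 yaw 12.12
  wid 0.065 yaw 12.43
  wid 0.0655 yaw 12.06
legs [[0.4148, -0.152], [0.4199, -0.1778], [0.3759, -0.1602], [0.381, -0.1859]] mean [ 0.3979 -0.169 ]
  len 0.0397 yaw 12.0
  len 0.0397 yaw 11.77
  wid 0.0263 yaw 11.13
  wid 0.0261 yaw 11.19
```

Request:
arm_command(
  slide=[
    [0,0,0],
    [6.5,-22.3,0],
    [0,0,10],
    [0,0,20],
    [0,0,30],
    [0,0,30],
    [0,0,25],
    [0,0,15],
    [0,0,5],
    [0,0,0],
  ],
  turn=[3.1,0,0,0,0,0,0,0,0,0],
  grip=[0,0,0,0,0,0,0,0,0,0],
)

```text
clock: 2.95
position: [0.3975, -0.1686, 0.0953]
ee_rot: [0.995, 0.102, -0.001, -0.001]
ft_force: [0.1, -0.1, -0.3]
grip_width: 0.998
```

Run:
```python
from h import *
o=manip.get_obs()
print(o['clock'],np.round(o['position'],4),R.from_quat(o['ee_rot']).as_matrix().round(4)[0])
im=manip.camera('side')
cv2.imwrite('pics/s2.png',cv2.resize(im[80:230,190:390],None,fx=4,fy=4,interpolation=2))
```

```text
2.95 [ 0.3975 -0.1686  0.0953] [ 0.979   0.2037 -0.0019]
```

View pics/s2.png

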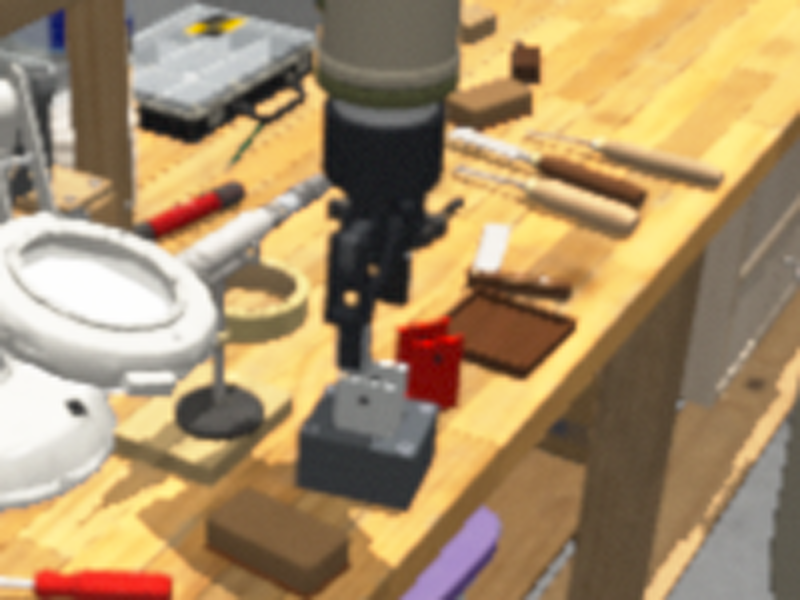

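Run:
```python
from h import *
i=manip.camera_info('side')
c=np.array([.3975,-.1686,.108]);y=np.array([.204,-.979,0])
P=proj(i,[c,c-.05*y,c+.05*y,[.398,-.169,.083]])
print(P.round(),((P-[190,80])*4).round())
o=manip.get_obs(); print(o['ft_force'],o['grip_width'])
```

```text
[[283. 164.]
 [277. 174.]
 [288. 155.]
 [283. 172.]] [[373. 336.]
 [350. 374.]
 [394. 300.]
 [370. 368.]]
[ 0.33099594 -0.39045565  0.67935587] 1.0010485186492717
```

Request:
arm_command(
  slide=[
    [0,0,10],
    [0,0,15],
    [0,0,12],
    [0,0,6],
    [0,0,1],
    [0,0,0],
    [0,0,0],
    [0,0,0],
    [0,0,0],
    [0,0,0],
  ],
  turn=[0,0,0,0,0,0,0,0,0,0],
  grip=[0,0,0,0,0,0,0.5,1,1,1],
  newtons=40,
)

```text
clock: 3.83
position: [0.3986, -0.1686, 0.0527]
ee_rot: [0.995, 0.103, 0.0, 0.0]
ft_force: [0.0, -0.4, -0.9]
grip_width: 0.453
```

Request:
arm_command(
  slide=[
    [0,0,0],
    [0,0,0],
    [0,0,0],
    [0,0,0],
  ],
  turn=[0,0,0,0],
  grip=[1,1,1,1],
)

```text
clock: 4.17
position: [0.3986, -0.1685, 0.0526]
ee_rot: [0.995, 0.103, 0.0, 0.0]
ft_force: [-2.0, 0.3, 5.7]
grip_width: 0.342
```

Request:
arm_command(
  slide=[
    [0,0,-3],
    [0,0,-6],
    [0,0,-8],
    [0,0,-10],
    [0,0,-12],
    [0,0,-12],
    [0,0,-12],
    [0,0,-12],
    [0,0,-8],
    [0,0,-3],
  ],
  turn=[0,0,0,0,0,0,0,0,0,0],
  grip=[1,1,1,1,1,1,1,1,1,1],
)

```text
clock: 5.0
position: [0.3991, -0.1687, 0.1401]
ee_rot: [0.995, 0.103, 0.001, 0.001]
ft_force: [1.5, -0.2, -2.1]
grip_width: 0.345
```

Request:
arm_command(
  slide=[
    [0,0,-10],
    [0,0,-10],
    [0,0,-8],
    [0,0,0],
  ],
  turn=[0,0,0,0],
  grip=[1,1,1,1],
)

```text
clock: 5.33
position: [0.3992, -0.1687, 0.1681]
ee_rot: [0.995, 0.103, 0.001, 0.001]
ft_force: [0.6, 0.5, -0.8]
grip_width: 0.343
```

Run:
```python
from h import *
o=manip.get_obs()
print(o['clock'],np.round(o['position'],4),o['ft_force'],o['grip_width'],R.from_quat(o['ee_rot']).as_matrix().round(4)[0])
im=manip.camera('side'); i=manip.camera_info('side')
cv2.imwrite('pics/s3.png',cv2.resize(im[80:230,190:390],None,fx=4,fy=4,interpolation=2))
for d in manip.tip_of('u_bracket_center','side'): print(d['score'],w(i,d['xyz']))
```

```text
5.3333 [ 0.3992 -0.1687  0.1681] [ 0.63847569  0.53724813 -0.84402038] 0.3428107795394641 [0.9789 0.2043 0.0021]
0.75 [ 0.39814213 -0.16850333  0.17105718]
0.67 [ 0.40408767 -0.2637384   0.02586719]
0.42 [0.40877459 0.25255961 0.05133127]
```

View pics/s3.png

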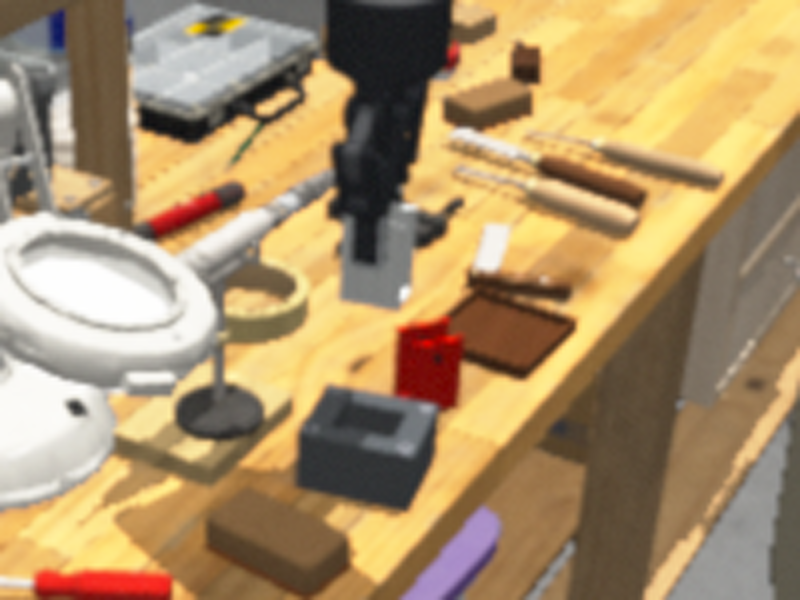

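Request:
arm_command(
  slide=[
    [-2,8,0],
    [-4,18,0],
    [-5,26,0],
    [-6,28,0],
    [-6,28,0],
    [-6,28,0],
    [-5,26,0],
    [-5,23,0],
    [-3,15,0],
    [-1,7,0],
  ],
  turn=[0,0,0,0,0,0,0,0,0,0],
  grip=[1,1,1,1,1,1,1,1,1,1],
)

```text
clock: 6.27
position: [0.3971, -0.3826, 0.1651]
ee_rot: [0.995, 0.101, -0.001, -0.0]
ft_force: [0.3, 0.4, -1.7]
grip_width: 0.345
```

Request:
arm_command(
  slide=[
    [0,0,8],
    [0,0,16],
    [0,0,20],
    [0,0,20],
    [0,0,20],
    [0,0,20],
    [0,0,12],
    [0,0,6],
    [0,0,2],
    [0,0,0],
  ],
  turn=[0,0,0,0,0,0,0,0,0,0],
  grip=[1,1,1,1,1,1,1,1,1,1],
)

```text
clock: 7.1
position: [0.3987, -0.3796, 0.0424]
ee_rot: [0.995, 0.103, 0.0, -0.0]
ft_force: [-0.3, 0.9, -0.8]
grip_width: 0.349
```

Run:
```python
from h import *
o=manip.get_obs()
print(o['clock'],np.round(o['position'],4),o['ft_force'],o['grip_width'],R.from_quat(o['ee_rot']).as_matrix().round(4)[0])
im=manip.camera('side'); i=manip.camera_info('side')
cv2.imwrite('pics/s4.png',cv2.resize(im[60:210,220:420],None,fx=4,fy=4,interpolation=2))
for d in manip.tip_of('u_bracket_center','side'): print(d['score'],w(i,d['xyz']))
```

```text
7.1 [ 0.3987 -0.3796  0.0424] [-0.25653778  0.85124339 -0.80101019] 0.3491126147682734 [9.788e-01 2.046e-01 1.000e-04]
0.74 [ 0.40363749 -0.26406468  0.03133628]
0.73 [ 0.3958134  -0.37750496  0.04424429]
```

View pics/s4.png

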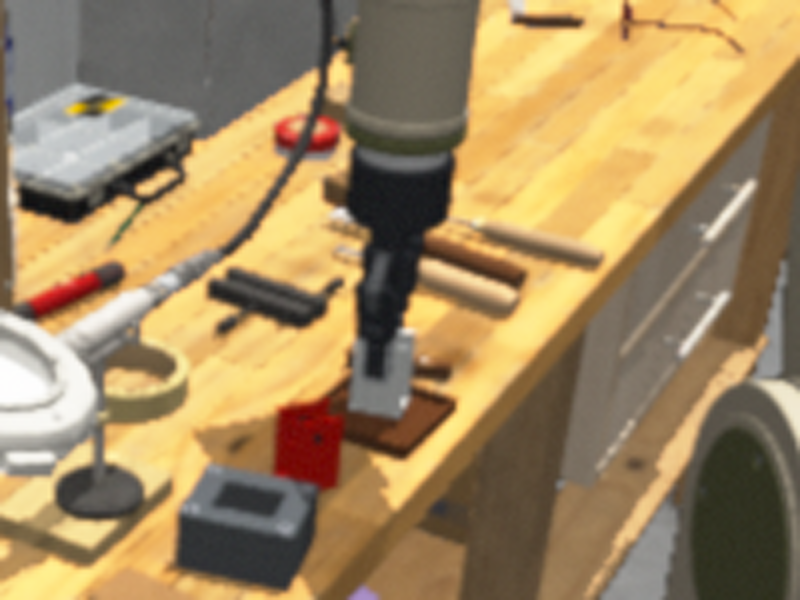

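Request:
arm_command(
  slide=[
    [0,0,3],
    [0,0,2],
    [0,0,1],
    [0,0,1],
    [0,0,0.5],
    [0,0,0],
  ],
  turn=[0,0,0,0,0,0],
  grip=[1,1,1,1,1,1],
)

```text
clock: 7.7
position: [0.3985, -0.3799, 0.0347]
ee_rot: [0.995, 0.103, -0.0, -0.0]
ft_force: [-0.1, 0.5, -0.9]
grip_width: 0.343
```

Request:
arm_command(
  slide=[
    [0,0,0.5],
    [0,0,0.5],
    [0,0,0],
  ],
  turn=[0,0,0],
  grip=[1,1,1],
)

```text
clock: 7.95
position: [0.3986, -0.3799, 0.0338]
ee_rot: [0.995, 0.103, 0.0, 0.0]
ft_force: [0.9, -0.3, -2.2]
grip_width: 0.344
```

Request:
arm_command(
  slide=[
    [0,0,0.5],
    [0,0,0],
    [0,0,0],
  ],
  turn=[0,0,0],
  grip=[1,1,1],
)

```text
clock: 8.2
position: [0.3986, -0.3799, 0.0337]
ee_rot: [0.995, 0.103, 0.0, 0.0]
ft_force: [-1.6, 2.3, 5.3]
grip_width: 0.345
```

Request:
arm_command(
  slide=[
    [0,0,0.5],
    [0,0,0],
    [0,0,0],
  ],
  turn=[0,0,0],
  grip=[1,1,1],
)

```text
clock: 8.45
position: [0.3987, -0.3799, 0.0337]
ee_rot: [0.995, 0.103, 0.0, 0.0]
ft_force: [-4.1, 3.7, 11.6]
grip_width: 0.34
```

Request:
arm_command(
  slide=[
    [0,0,-0.5],
    [0,0,0],
    [0,0,0],
    [0,0,0],
    [0,0,0],
    [0,0,0],
    [0,0,0],
    [0,0,0],
  ],
  turn=[0,0,0,0,0,0,0,0],
  grip=[1,0.55,0.45,0.35,0.2,0.1,0,0],
)

```text
clock: 9.12
position: [0.3985, -0.3799, 0.0333]
ee_rot: [0.995, 0.103, 0.0, 0.0]
ft_force: [0.7, 0.7, 0.2]
grip_width: 0.997
```

Run:
```python
from h import *
o=manip.get_obs()
print(o['clock'],np.round(o['position'],4),o['ft_force'],o['grip_width'])
im=manip.camera('side'); i=manip.camera_info('side')
cv2.imwrite('pics/s5.png',cv2.resize(im[60:210,220:420],None,fx=4,fy=4,interpolation=2))
```

```text
9.1167 [ 0.3985 -0.3799  0.0333] [0.68624173 0.69228875 0.16248234] 0.996923985208242
```

View pics/s5.png

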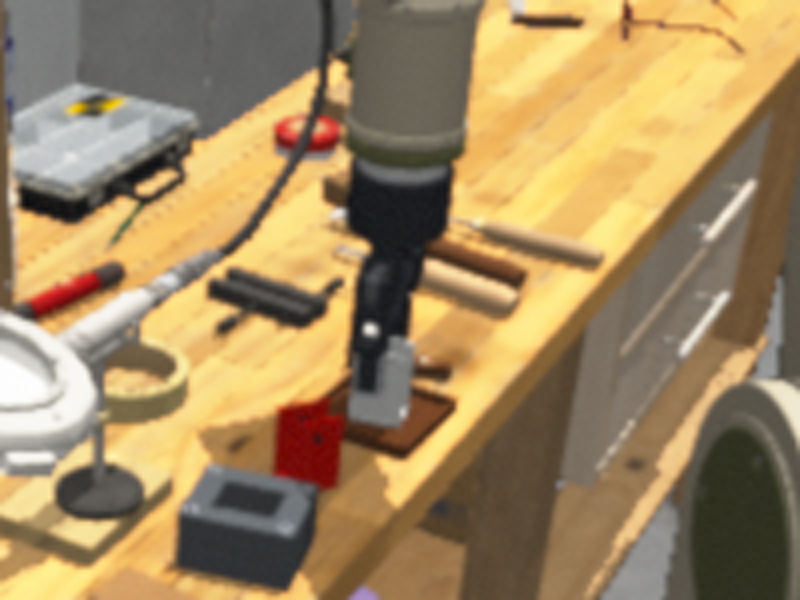

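The gripper is fully open, and the bracket stands upright in the tray (pixels around 380,385 in the crop). I'm retreating straight up.

Request:
arm_command(
  slide=[
    [0,0,-8],
    [0,0,-15],
    [0,0,-20],
    [0,0,-25],
    [0,0,-25],
    [0,0,-25],
    [0,0,-20],
    [0,0,-10],
    [0,0,0],
    [0,0,0],
  ],
  turn=[0,0,0,0,0,0,0,0,0,0],
  grip=[0,0,0,0,0,0,0,0,0,0],
)

```text
clock: 10.0
position: [0.3985, -0.3798, 0.1811]
ee_rot: [0.995, 0.103, 0.0, 0.0]
ft_force: [0.1, 0.4, -0.1]
grip_width: 0.997
```

Run:
```python
from h import *
o=manip.get_obs()
print(o['clock'],np.round(o['position'],4),o['ft_force'],o['grip_width'])
ims=[]
for c,(y,x) in {'side':(60,220),'wrist':(60,130)}.items():
    i=manip.camera_info(c); im=manip.camera(c); ims.append(cv2.resize(im[y:y+200,x:x+200],None,fx=2,fy=2,interpolation=2))
    for t in ['u_bracket_center','parts_tray','angle_bracket_center']:
        for d in manip.tip_of(t,c): print(c,t,round(d['score'],2),w(i,d['xyz']).round(4))
cv2.imwrite('pics/f.png',np.hstack(ims))
```

```text
10.0 [ 0.3985 -0.3798  0.1811] [ 0.11225809  0.40484693 -0.12195727] 0.9970395703305875
side u_bracket_center 0.87 [ 0.3991 -0.3794  0.0379]
side u_bracket_center 0.65 [ 0.4031 -0.2655  0.0297]
side u_bracket_center 0.43 [ 0.4006 -0.3744  0.0007]
side parts_tray 0.56 [ 0.3994 -0.3772 -0.0007]
side angle_bracket_center 0.62 [0.4083 0.2554 0.0532]
wrist u_bracket_center 0.95 [ 0.4039 -0.2703  0.0354]
wrist u_bracket_center 0.72 [ 0.3972 -0.3786  0.037 ]
```

View pics/f.png

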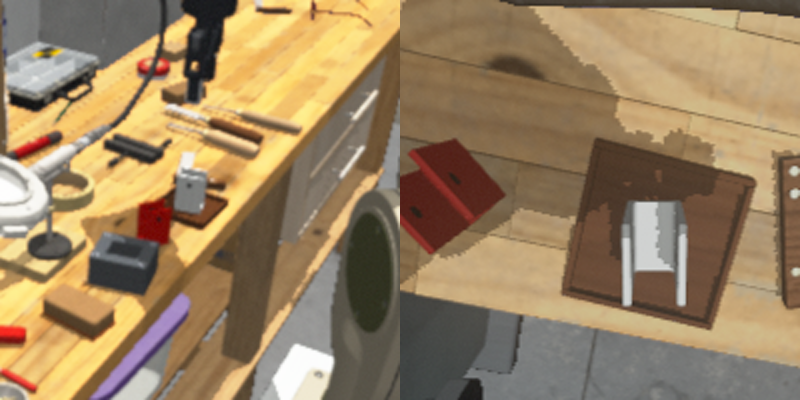

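The bracket stands upright in the middle of the tray (around 655,250 in the right half), and the gripper is clear of it.

```bash
python3 -c "
from workcell import manip
print(manip.hand_in())"
```

```text
the job is handed in; nothing more can be done
None
```

I lifted the silver U-bracket straight out of its die, set it on the tray floor, released it and backed the open gripper off about 15 cm. I then handed the job in at about 10 s on the clock; no verdict is reported.

- **Bracket in the tray:** after release the networks put its centre at about (0.398, -0.379, 0.037), with the tray's centre at about (0.399, -0.378). That is within a few mm of the middle and at the expected height. The side and wrist pictures show it standing upright.
- **Lift and set-down:** while held above the die, its centre was about 0.17 m above the bench. I lowered it until the wrist force showed floor contact, about 12 N, before opening the fingers.
- **Angle bracket:** I did not touch it. Its estimated position agreed with the start to within about 2 mm.
- **Disagreements:** one weak extra report (score 0.43) labelled the tray as a U-bracket, which I ignored. The wrist camera's best hit was the red look-alike, which stayed where it was. The last wrist picture gave no hits for the tray or the angle bracket.

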